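# Read a bottle in with the cradled trigger scanner

### The arm

A 6-joint arm with a two-finger parallel gripper is mounted at the origin on a cart in front of the work surface, level with it; the furniture and walls round the work are solid. World frame = base frame: x ahead of the robot, y to its left, z up, the work surface at z = 0. Lengths are in m, angles in degrees, forces in N, time in s.
With the tool pointing down it reaches from about 0.375 to 0.75 m from the base axis. Payload 9 kg.
Tool frame: the origin (TCP) lies where the fingers leave the gripper's body, on its centre line; the fingertips stand 73 mm ahead of it and the grasp point (between the pads) lies 54 mm ahead of it (robot.tip_reach is the distance from the TCP to the fingertips, in m); z points along the fingers, y is the line along which they close (so a half turn about z gives the same grasp; the last joint's range is limited). The gripper opens to 85 mm and grips with 20 to 120 N. Pads are 22 mm wide; open, the fingers measure 114 mm over their backs; the gripper's body (76 mm by 85 mm) begins 54 mm behind the grasp point. The pads swing forward as they close: fully open they stand 13 mm farther back than shut.
Start: joints at [62.813, 5.964, 5.575, 89.605, 0, 77.527], TCP at [0.152, 0.58, 0.304] pointing down, gripper open.
Joint ranges: [-171.21, 171.21], [-48.23, 106.86], [-62.78, 66.21], [-105.2, 120.99], [-86.42, 89.51], [-180, 180]. Speed limits (degrees/s): [127.2, 127.2, 147.25, 180, 180, 180].

### API

Orientations are given as [roll, pitch, yaw] about the fixed x, y, z axes, in that order (R = Rz(yaw) Ry(pitch) Rx(roll)).
In Python, from plant import robot gives the robot as it stands. Calls block until the motion is done:
- robot.move_pose(position, orientation): joint-space move of the TCP to a pose.
- robot.line_to(position, vel=0.15, rotation=None, guard=None): straight line of the TCP; rotation=None keeps the orientation; vel is the mean speed in m/s. With guard (N) it stops when the force on the tool has changed by that much, and returns True; else False.
- robot.goto_joints(angles): joint-space move.
- robot.set_gripper(opening): finger opening in m; the grip force is fixed at half the most; returns when the fingers have stopped.
- robot.pause(seconds).
- robot.ik(position, orientation): joint angles nearest the present ones, or None.
- robot.observe(): the state.
- robot.grab_frame(name): name is "side" or "top" or "wrist"; returns the picture (420x560x3 uint8, blue, green, red); there is no depth.
- robot.get_calibration(name): a dict with "vertical_fov" (degrees; the focal length in pixels is half the picture's height over the tangent of half this angle, whatever the lens; pixels are square), "cx", "cy" (the principal point, pixels), "rvec" (rotation vector, rad) and "tvec" (3), from world to camera coordinates, as OpenCV has them. Camera axes: x right, y down, z forward; pixel columns grow to the right and rows downward; lengths in m; the calibration is good to about 2 mm. The wrist camera is an equidistant fisheye: a pixel r from the principal point sees the ray r / f radians off the axis. A picture is of the moment at which its call begins: read the wrist's pose just before it. get_calibration takes no time and is no camera call; for the wrist camera it gives the pose at the moment of the call.
A pose or a line that the arm cannot do raises robot.IKError and nothing moves.
- robot.job_done(): hands the job in; it is judged then, once.
The state is a dict: "time": time; "q": joint angles; "qvel": joint speeds; "joint_torque": joint torques, N m; "tool_pos": TCP position; "tcp_rot": TCP orientation; "ft_force": force on the tool from outside, world axes, zero at the start; "torque": the same for the moment, N m; "gripper_width": finger opening in m; "gripper_force": force on a finger pad.
Only numpy, scipy, OpenCV 4.12 (cv2) and the standard library are available. Lean on these libraries where they do the work, as an engineer would, in place of code of your own. Each camera call takes 0.05 s, during which the arm holds its last target. There are 200 camera calls.

### The job

Stand the small glass bottle with the blue cap upright in the middle of the ring marked on the scanner's base, its label facing straight at the scanner's window, and let go of it. Then squeeze the scanner's trigger fully home against its pistol grip, between the gripper's two fingers, keep it in for about a second, and release it so that it springs all the way back. Leave the bottle standing there, and leave the jar, the stopper and the tape roll where they are.

Things in the scene. Friction and masses are not known exactly. Their poses are not given: they have to be found in the camera images.
- bottle: Small clear glass bottle with a round blue screw cap, rigid: body 57 mm in diameter, straight-sided up to z 61 mm, sloping shoulder above it, cap 36 mm in diameter from z 95 to z 118 mm (its top; good to grasp from above). 0.14 to 0.28 kg. Origin: centre of its underside, z up. The label is on its own -x side. It starts upright, label more or less toward the robot.
- label (a point): Middle of the bottle's only label, a small white paper one: 28.5 mm from the bottle's axis along the bottle's own -x, 45 mm above its underside.
- scanner: Fixed cradle with the pistol scanner lying on its side. Origin: on the worktop below the pistol grip, z up. Scanner looks along its own -y; aluminium base 8 mm thick, x -60..100, y -80..60 mm, with a tongue x 10..100 out to y -278 that carries the ring. Head along y: x 28..82, y -76..56, top z 91 mm. Does not move under load; position and yaw differ each time.
- window (a point): Middle of the scanner's window, on the head's front end: scanner frame (55, -77, 62) mm. It looks along scanner -y at the ring.
- ring_centre (a point): Centre of the dark 60 mm ring on the top of the base tongue, scanner frame (55, -222, 8) mm: the bottle's underside centre belongs here.
- read_point (a point): Where the middle of the label belongs: on the ring's edge nearest the window, scanner frame (55, -193.5, 45) mm; a centred bottle whose own -x axis points along scanner +y has its label here.
- grip: Pistol grip, fixed to the scanner, a bar pointing to scanner -x from the head: x -59..35, y -3..27, z 47..77 mm; same origin and axes as the scanner. The trigger stands 17 mm in front of it, on its -y side. Free at both sides and from above.
- trigger (a joint): Trigger angle: 0 out (at rest), 0.30 rad fully home. Upright hinge at scanner (28, -22) mm; the blade, 22 mm tall (z 51..73), reaches from it to scanner x -22; its free end swings to scanner +y, toward the grip. Sprung: at squeeze_point about 3 N starts it and 8 N holds it home; it returns by itself.
- squeeze_point (a point): Middle between the trigger's outer face and the back of the grip when the trigger is home: scanner frame (-8, 5, 62) mm, at the middle height of both. Fingers there close along scanner y from above: outside width 55 mm at rest (scanner y -28..27), 44 mm with the trigger home.
- jar: Bystander: white screw-top jar, 64 mm in diameter, 82 mm tall, loose. Origin: centre of its underside.
- stopper: Bystander: black round rubber stopper, 43 mm in diameter, 27 mm tall, loose. Origin: centre of its underside.
- tape_roll: Bystander: brown roll of tape lying flat, 106 mm in diameter, 48 mm tall, loose, left of and behind the scanner. Origin: centre of its underside.

How it is judged (in metres and radians):
On the way, in this order (a step that is already met when the one before it is completed fails the run):
1. the bottle stands on the ring, label to the window, let go, trigger not touched yet (horizontal distance between bottle and ring_centre below 0.012 m and horizontal distance between label and read_point below 0.02 m and angle between bottle's own z axis and vertical below 0.1 rad and z of bottle in the frame of scanner below 0.012 m and contact force between the fingers and bottle below 0.1 N and value of joint trigger below 0.03 rad and linear speed of bottle below 0.02 m/s), for 0.2 s.
2. with the bottle so placed, the trigger is kept squeezed home between fingers that also press on the grip (horizontal distance between bottle and ring_centre below 0.012 m and horizontal distance between label and read_point below 0.02 m and angle between bottle's own z axis and vertical below 0.1 rad and z of bottle in the frame of scanner below 0.012 m and value of joint trigger above 0.25 rad and contact force between the fingers and grip above 0.5 N), for 0.4 s.
3. the trigger has sprung back (value of joint trigger below 0.03 rad), for 0.2 s.
At the end, for the whole second after the job is handed in: The bottle stands upright and at rest on the scanner's base, within 12 mm of the ring's centre, the middle of its label within 20 mm (level) of the read point, released; the trigger is back out (under 0.03 rad) (all of step 1); the robot touches nothing.
It fails at once if the bottle is tipped by more than about 30 degrees (angle between bottle's own z axis and vertical above 0.55 rad).
It fails at once if the jar is moved by more than 25 mm (distance of jar from where it was at the start of the episode above 0.025 m).
It fails at once if the stopper is moved by more than 25 mm (distance of stopper from where it was at the start of the episode above 0.025 m).
It fails at once if the tape roll is moved by more than 25 mm (distance of tape_roll from where it was at the start of the episode above 0.025 m).
It also fails if it takes over 51 s, if anything falls off the work surface, if the arm or the gripper's body presses on something with over 40 N, if the wrist force passes 120 N, or if a joint passes its speed limit or range.

## Working session

There is one attempt and no reset: what is moved stays moved. The work goes in short steps, each a Python script; the robot and the scene stay as the last script left them, time stands still between calls to the robot, and variables do not carry over. Pictures are saved under pics/ and viewed, at most 10 in all, crops included, and the job is handed in when it is done.

```bash
mkdir -p pics; ls; python3 - <<'E'
from plant import robot
import cv2,numpy as np
for n in("side","top","wrist"):
    c=robot.get_calibration(n);print(n,c)
    f=robot.grab_frame(n);cv2.imwrite(f"pics/{n}0.png",f)
a=[cv2.imread(f"pics/{n}0.png") for n in("side","top")]
o=robot.observe();print(o["time"],o["tool_pos"],o["tcp_rot"],o["gripper_width"])
E
```

```text
pics
plant.py
side {'vertical_fov': 52.3320551768415, 'cx': 277.34352319518166, 'cy': 212.2154791316475, 'rvec': array([ 1.94519422, -0.64535005,  0.38168545]), 'tvec': array([-0.41661142,  0.21333859,  0.94608997])}
top {'vertical_fov': 57.588787830003035, 'cx': 274.77454682783787, 'cy': 213.24287423928243, 'rvec': array([ 1.9857601 , -2.23277858,  0.23733888]), 'tvec': array([0.08146439, 0.55372254, 0.91813387])}
wrist {'vertical_fov': 65.70646984690485, 'cx': 280.2003669209392, 'cy': 215.03573238621135, 'rvec': array([-2.27626649, -1.75542538, -0.28127474]), 'tvec': array([-0.60027379, -0.04056944,  0.38118474])}
0.15 [0.15227927 0.58016956 0.30330408] [-1.79943606e+02 -1.37450818e-02  1.65286618e+02] 0.08509396363666809
```

View pics/top0.png

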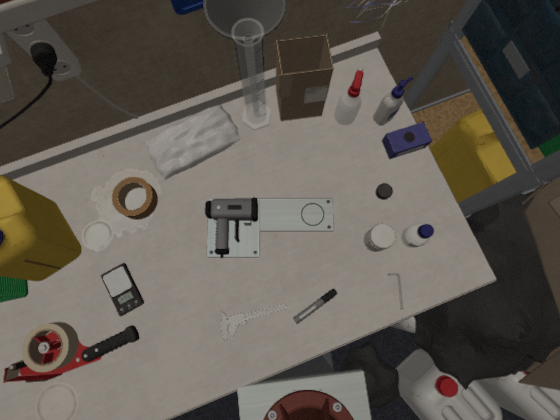

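View pics/side0.png

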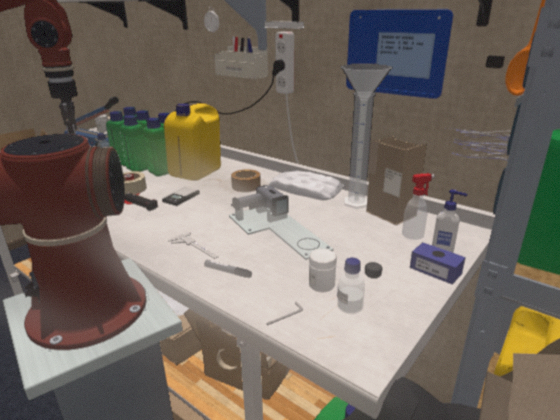

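View pics/wrist0.png

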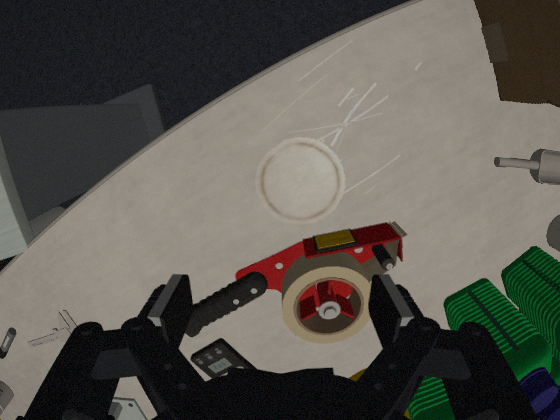

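The top view shows the cap at about (426,232), the jar at (380,237), the stopper at (384,191), the ring at (313,214), the grip at (222,237) and the scanner head at (232,209). The side view confirms the layout. The wrist view doesn't show the work area yet.

```bash
cat > h.py <<'E'
import cv2,numpy as np
from plant import robot
def ray(c,n,p):
    f=210/np.tan(np.radians(c["vertical_fov"])/2)
    d=(np.atleast_2d(p).astype(float)-[c["cx"],c["cy"]])/f
    if n=="wrist":
        r=np.linalg.norm(d,axis=1,keepdims=True)+1e-12
        v=np.c_[d/r*np.sin(r),np.cos(r)]
    else: v=np.c_[d,np.ones(len(d))]
    R=cv2.Rodrigues(c["rvec"])[0]
    return -R.T@c["tvec"], v@R
def onz(c,n,p,z):
    o,v=ray(c,n,p); return (o+v*((z-o[2])/v[:,2])[:,None])
def proj(c,n,P):
    f=210/np.tan(np.radians(c["vertical_fov"])/2)
    X=np.atleast_2d(P)@cv2.Rodrigues(c["rvec"])[0].T+c["tvec"]
    if n=="wrist":
        s=np.hypot(X[:,0],X[:,1])+1e-12; k=np.arctan2(s,X[:,2])/s
    else: k=1/X[:,2]
    return X[:,:2]*k[:,None]*f+[c["cx"],c["cy"]]
E
python3 - <<'E'
from h import *
c=robot.get_calibration("top")
for n,p,z in(("cap",(426,232),.118),("jar",(380,236),.082),("stop",(384,191),.027),("ring",(313,214),.008),("tongueR",(333,199),.008),("tongueR2",(333,231),.008),("gripend",(222,252),.077),("tape",(133,197),.048)):
    print(n,onz(c,"top",p,z)[0].round(3))
w=robot.get_calibration("wrist");o=robot.observe()
print("cam",ray(w,"wrist",(280,215)), [robot.ik([x,y,.3],[180,0,yw]) is not None for x,y,yw in((.5,-.2,90),(.5,-.2,0),(.5,-.2,-90),(.45,0,0),(.45,0,90))])
E
```

```text
cap [ 0.46  -0.334  0.118]
jar [ 0.467 -0.234  0.082]
stop [ 0.593 -0.282  0.027]
ring [ 0.556 -0.087  0.008]
tongueR [ 0.591 -0.147  0.008]
tongueR2 [ 0.504 -0.134  0.008]
gripend [0.474 0.157 0.077]
tape [0.649 0.379 0.048]
cam (array([0.07428921, 0.60166628, 0.37397759]), array([[ 0.30320735, -0.08144965, -0.94943734]])) [True, True, True, True, True]
```

```bash
python3 - <<'E'
from h import *
import json
C={}
def shot(n):
    c=robot.get_calibration("wrist");f=robot.grab_frame("wrist");cv2.imwrite(f"pics/{n}.png",f)
    C[n]={k:np.array(v).tolist() for k,v in c.items()}
for n,p,o in(("w1",[.52,.02,.33],[180,0,180]),("w2",[.31,-.25,.15],[180,0,-90])):
    q=robot.ik(p,o);print(q)
    robot.move_pose(p,o);shot(n);print(robot.observe()["time"])
json.dump(C,open("C.json","w"))
E
```

```text
[-12.21850575  -7.51369194  -5.07378632  92.43990562   0.
 -12.21850575]
2.5833
[ -57.87593525  -30.62234986  -42.31310018   78.30924968    0.
 -147.87593525]
4.6667
```

View pics/w1.png

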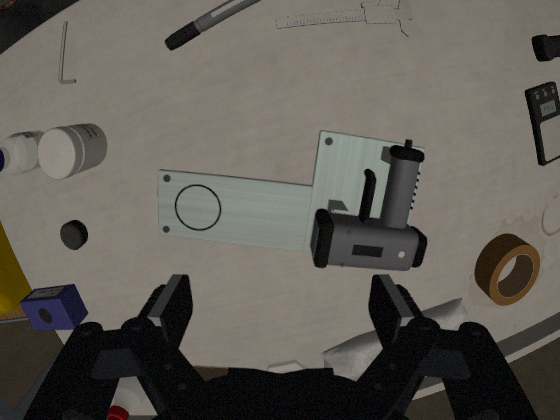

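View pics/w2.png

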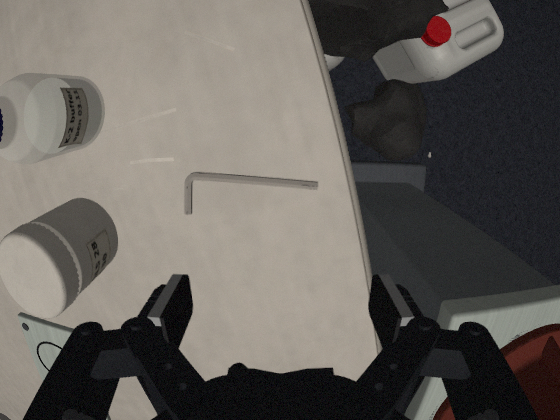

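w1 shows the ring centre at about (198,207), the tongue edges running (160,170)-(313,184) and (160,235)-(310,249), and the grip at (402,190). w2 shows the bottle at left with its label centred near (74,117).

```bash
python3 - <<'E'
from h import *
import json
C=json.load(open("C.json"))
C={k:{a:np.array(b) for a,b in v.items()} for k,v in C.items()}
im=cv2.imread("pics/w1.png").astype(float);c=C["w1"]
g=cv2.cvtColor(im.astype(np.uint8),cv2.COLOR_BGR2GRAY).astype(float)
# ring
m=np.zeros(g.shape);m[180:236,172:225]=1
ys,xs=np.where((g<90)&(m>0));
e=onz(c,"wrist",np.c_[xs,ys],.008)[:,:2]
def circ(e):
    s=np.linalg.lstsq(np.c_[2*e,np.ones(len(e))],(e**2).sum(1),rcond=None)[0]
    return s[:2],np.sqrt(s[2]+s[:2]@s[:2])
rc,r=circ(e)
d=np.abs(np.hypot(*(e-rc).T)-r);e=e[d<.004];rc,r=circ(e);print("ring",rc,r,len(e))
# edges using colour: red-vs-blue tint
t=cv2.GaussianBlur(im[:,:,2]-im[:,:,0],(0,0),1.5)
def edge(x0,y0,x1,y1,sgn):
    P=[]
    for x in range(x0,x1):
        y=y0+(y1-y0)*(x-x0)/(x1-x0);a=np.arange(int(y)-9,int(y)+10)
        gr=sgn*np.gradient(t[a,x])[1:-1];k=gr.argmax();
        P.append((x,a[1:-1][k]))
    W=onz(c,"wrist",P,.008)[:,:2].astype(np.float32)
    vx,vy,px,py=cv2.fitLine(W,cv2.DIST_HUBER,0,.002,.01).ravel()
    n=np.array([-vy,vx]);res=(W-[px,py])@n
    print("edge ang",np.degrees(np.arctan2(vy,vx)),"dist to ring",(rc-[px,py])@n,"res",np.abs(res).mean())
edge(172,171,305,183,-1);edge(172,236,305,249,1)
# end edge: vertical scan
# grip: free end top corners check
im2=cv2.imread("pics/w2.png")
ct=robot.get_calibration("top");tp=cv2.imread("pics/top0.png")
tr=cv2.imread("pics/top0.png")[215:250,405:440].astype(int)
ys,xs=np.where((tr[:,:,0]>tr[:,:,2]+35));print("cap px",xs.mean()+405,ys.mean()+215,len(xs))
cap=onz(ct,"top",(xs.mean()+405,ys.mean()+215),.112)[0];print("cap",cap)
cv2.imwrite("pics/z.png",np.hstack([cv2.resize(im2[60:200,0:140],None,fx=2.8,fy=2.8),cv2.resize(tp[210:252,400:442],(392,392),interpolation=cv2.INTER_NEAREST)]))
E
```

```text
ring [ 0.55905823 -0.08564094] 0.030150307688450867 275
edge ang 83.09222 dist to ring -0.04647285929291237 res 0.00032178476
edge ang 83.25682 dist to ring 0.04412592617404819 res 0.0003704748
cap px 426.7285714285714 229.64285714285714 70
cap [ 0.46565529 -0.33910775  0.112     ]
```

View pics/z.png

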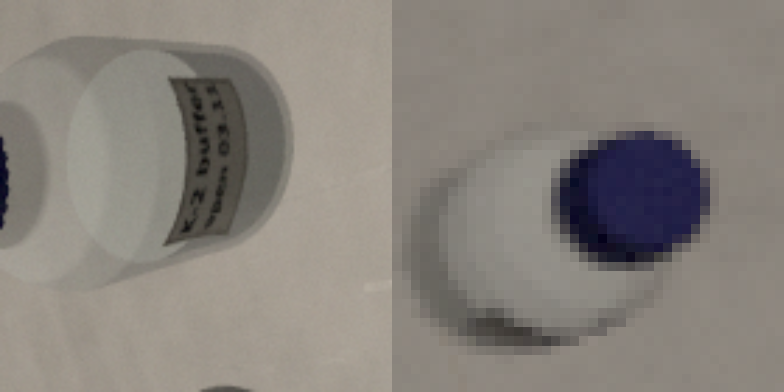

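The ring fit has radius 30.2 mm and the tongue is 90.6 mm wide, both as specified, so scanner yaw is about -6.8°. In the crops, the label middle is at w2 (75.2,116.7) and the cap top at top (426.8,230.4). Next I refine the cap position from above.

```bash
python3 - <<'E'
from h import *
import json
C=json.load(open("C.json"));C={k:{a:np.array(b) for a,b in v.items()} for k,v in C.items()}
cap=onz(robot.get_calibration("top"),"top",(426.8,230.4),.118)[0]
L=onz(C["w2"],"wrist",(75.2,116.7),.045)[0]
print(cap,L)
p=[cap[0],cap[1],.30];o=[180,0,-90]
print(robot.ik(p,o));robot.move_pose(p,o);robot.pause(.3)
c=robot.get_calibration("wrist");f=robot.grab_frame("wrist");cv2.imwrite("pics/w3.png",f)
b=f.astype(int);m=((b[:,:,0]>b[:,:,2]+30)&(b[:,:,0]>b[:,:,1]+20)).astype(np.uint8)
n,lab,st,ce=cv2.connectedComponentsWithStats(m)
for i in range(1,n):
    if st[i,4]>150: print(st[i],ce[i],onz(c,"wrist",ce[i],.118)[0])
o=robot.observe();print(o["time"],o["tool_pos"])
print(proj(c,"wrist",[cap]))
E
```

```text
[ 0.46309137 -0.33640519  0.118     ] [ 0.43581557 -0.33503535  0.045     ]
[-4.90824251e+01  1.07432776e+00  9.23856066e-02  8.90180579e+01
  0.00000000e+00 -1.39082425e+02]
[  28  118   57   97 2705] [ 55.42144177 167.23401109] [ 0.67232258 -0.37955935  0.118     ]
[ 258  190   37   36 1027] [276.31548199 207.47224927] [ 0.46577878 -0.33887095  0.118     ]
5.9333 [ 0.46269752 -0.33623937  0.29994384]
[[279.62921143 210.3654621 ]]
```

View pics/w3.png

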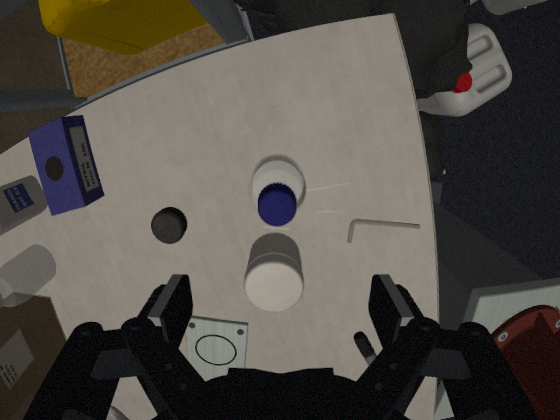

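Cap at (277,206) with the body above it and the jar at (275,285). The cap mask is narrower than the 44 px I expect, so I'll fit the rim properly.

```bash
python3 - <<'E'
from h import *
c=robot.get_calibration("wrist");f=cv2.imread("pics/w3.png").astype(int)
print("cam",ray(c,"wrist",(280,215))[0])
for th in(30,20,12):
    m=(f[:,:,0]>f[:,:,2]+th)[160:250,230:320]
    ys,xs=np.where(m);print(th,np.percentile(xs,[1,99])+230,np.percentile(ys,[1,99])+160,len(xs))
for ctr in((.463,-.3364),(.4658,-.339)):
  for z in(.118,.095):
    a=np.linspace(0,2*np.pi,60);P=np.c_[ctr[0]+.018*np.cos(a),ctr[1]+.018*np.sin(a),0*a+z]
    q=proj(c,"wrist",P);print(ctr,z,q.min(0).round(1),q.max(0).round(1))
print(f[206,250:305].tolist()[::3])
E
```

```text
cam [ 0.46277074 -0.41612676  0.37059642]
30 [259. 294.] [191. 224.] 1027
20 [259. 294.] [185. 224.] 1199
12 [259. 294.] [185. 224.] 1301
(0.463, -0.3364) 0.118 [257.8 189. ] [302.  231.1]
(0.463, -0.3364) 0.095 [259.5 182.7] [300.3 221.8]
(0.4658, -0.339) 0.118 [254.3 185.8] [298.6 228.1]
(0.4658, -0.339) 0.095 [256.3 179.8] [297.2 219.1]
[[122, 131, 138], [121, 129, 133], [131, 141, 145], [67, 31, 33], [82, 37, 38], [84, 35, 37], [82, 34, 37], [84, 34, 34], [81, 33, 32], [79, 32, 37], [76, 29, 31], [80, 36, 37], [77, 32, 33], [77, 31, 33], [75, 28, 30], [54, 23, 26], [95, 99, 102], [125, 135, 139], [129, 138, 148]]
```

```bash
python3 - <<'E'
from h import *
def blob(f,box,th):
    x0,y0,x1,y1=box;b=f[y0:y1,x0:x1].astype(int)
    m=(b[:,:,0]>b[:,:,2]+th)&(b[:,:,0]>b[:,:,1]+th);ys,xs=np.where(m)
    print(xs.min()+x0,xs.max()+x0,ys.min()+y0,ys.max()+y0,len(xs));return (xs.mean()+x0,ys.mean()+y0)
cs=[];A=np.zeros((3,3));b=np.zeros(3)
for n,fn,box in(("top","top0",(405,210,445,252)),("side","side0",(335,252,370,280)),("wrist","w3",(230,160,320,250))):
    c=robot.get_calibration(n);p=blob(cv2.imread(f"pics/{fn}.png"),box,14)
    o,v=ray(c,n,p);v=v[0]/np.linalg.norm(v);M=np.eye(3)-np.outer(v,v);A+=M;b+=M@o;cs.append((n,p,o,v))
X=np.linalg.solve(A,b);print("X",X)
for n,p,o,v in cs: print(n,np.round(p,1),"miss",np.linalg.norm(np.cross(X-o,v)), "at .107",(o+v*((.107-o[2])/v[2])).round(4))
E
```

```text
418 433 224 237 157
346 359 258 265 84
258 295 183 225 1284
X [ 0.46534778 -0.33754741  0.11206643]
top [425.4 230.6] miss 0.002356926293556559 at .107 [ 0.4644 -0.3377  0.107 ]
side [352.4 261.2] miss 0.0017232304011732535 at .107 [ 0.4738 -0.3304  0.107 ]
wrist [276.4 204.6] miss 0.002031973370627642 at .107 [ 0.4659 -0.3381  0.107 ]
```

The three cameras agree to within about 2 mm: the cap is at (0.465,-0.338), z 0.112. The label is 29.7 mm from the axis at 174°. Grasping now.

```bash
python3 - <<'E'
from h import *
B=[.4652,-.338]
robot.line_to([*B,.21],vel=.2);print(robot.line_to([*B,.157],vel=.08,guard=6))
o=robot.observe();print(o["time"],o["tool_pos"],o["ft_force"])
robot.set_gripper(.02);o=robot.observe();print(o["gripper_width"],o["gripper_force"],o["ft_force"])
robot.line_to([*B,.28],vel=.2);o=robot.observe();print(o["time"],o["gripper_width"],o["ft_force"])
cv2.imwrite("pics/w4.png",robot.grab_frame("wrist"))
R=[.5584,-.0855]
print(robot.ik([*R,.28],[180,0,179]))
robot.line_to([*R,.28],vel=.2,rotation=[180,0,179]);robot.line_to([*R,.19],vel=.15)
robot.pause(.2);o=robot.observe();print(o["time"],o["q"],o["tool_pos"],o["ft_force"],o["gripper_width"])
cv2.imwrite("pics/w5.png",robot.grab_frame("wrist"))
s=cv2.imread("pics/w5.png");t=robot.grab_frame("side");cv2.imwrite("pics/s5.png",t)
cv2.imwrite("pics/m5.png",np.hstack([s[100:420,100:460],cv2.resize(t[190:290,230:370],(448,320))]))
E
```

```text
False
7.3417 [ 0.46531645 -0.33814713  0.15732249] [-0.37034681 -0.97857327  0.25376493]
0.034916734110128855 59.71380704999319 [-0.38079302  0.35685287  3.97423369]
8.6333 0.03444988071266771 [ 0.22229696  0.52729116 -3.18325265]
[-21.96810072  -0.39079472  -3.45502923  86.93576549   0.
 -20.96810072]
11.4417 [-2.19717214e+01  3.74910120e-01 -1.19169911e+01  7.75955868e+01
  1.28655457e-07 -2.09688857e+01] [ 0.55898428 -0.0857732   0.19125553] [-0.55540549  0.18003546 -1.63631795] 0.034547025563556745
```

View pics/m5.png

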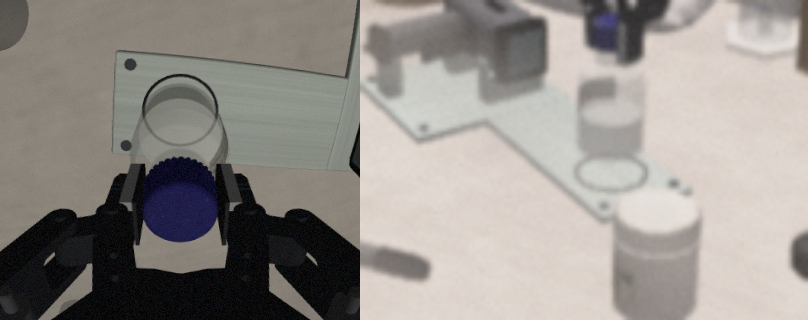

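The bottle is held upright between the pads above the ring, and both lie on image column 280. Lowering it now.

```bash
python3 - <<'E'
from h import *
R=[.5584,-.0855]
robot.line_to([*R,.170],vel=.1);print(robot.line_to([*R,.1640],vel=.02,guard=4))
o=robot.observe();print(o["time"],o["tool_pos"],o["ft_force"])
robot.set_gripper(.06);robot.pause(.1);robot.set_gripper(.085);o=robot.observe();print(o["tool_pos"],o["ft_force"])
robot.line_to([*R,.26],vel=.15)
robot.line_to([.48,-.02,.33],vel=.25)
robot.pause(.2);c=robot.get_calibration("wrist");f=robot.grab_frame("wrist");cv2.imwrite("pics/w6.png",f)
b=f.astype(int);m=((b[:,:,0]>b[:,:,2]+14)&(b[:,:,0]>b[:,:,1]+14)).astype(np.uint8)
n,l,st,ce=cv2.connectedComponentsWithStats(m)
for i in range(1,n):
    if st[i,4]>150: print(st[i],ce[i],onz(c,"wrist",ce[i],.118)[0])
print(robot.observe()["time"])
E
```

```text
True
12.2083 [ 0.55901833 -0.08568165  0.16556862] [0.74182669 0.43345709 4.70450727]
[ 0.55810247 -0.08535963  0.16409824] [-0.24749692 -0.5082498  -0.79122997]
[201 260  34  36 943] [217.15694592 277.67868505] [ 0.55650353 -0.08383925  0.118     ]
[ 89 311  22  19 167] [100.4011976  319.73053892] [ 0.62066513 -0.23900236  0.118     ]
[ 45 323  31  31 444] [ 59.18468468 335.32432432] [ 0.65781924 -0.3224837   0.118     ]
14.7333
```

View pics/w6.png

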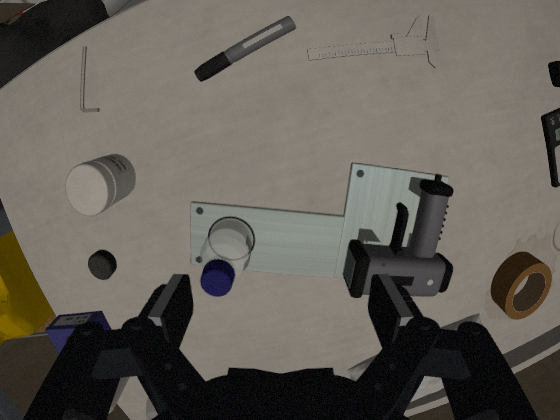

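The bottle stands on the ring, with its cap within about 3 mm of the ring's centre. Before squeezing, I'll check the scanner pose by projecting grip and trigger points into this view.

```bash
python3 - <<'E'
from h import *
c=robot.get_calibration("wrist");f=cv2.imread("pics/w6.png")
a=np.radians(-6.8);Rz=np.array([[np.cos(a),-np.sin(a)],[np.sin(a),np.cos(a)]])
O=np.array([.5587,-.0855])-Rz@[.055,-.222]
W=lambda p:np.r_[O+Rz@(np.array(p[:2])/1e3),p[2]/1e3]
print("O",O,"sq",W((-8,5,62)))
v=f[150:310,340:480].copy();v=cv2.resize(v,None,fx=3.6,fy=3.6,interpolation=cv2.INTER_CUBIC)
def dr(P,col):
    q=(proj(c,"wrist",np.array([W(p) for p in P]))-[340,150]+.5)*3.6
    cv2.polylines(v,[q.round().astype(np.int32)],True,col,1)
dr([(-59,-3,77),(-59,27,77),(28,27,77),(28,-3,77)],(0,0,255))
dr([(28,-76,91),(82,-76,91),(82,56,91),(28,56,91)],(0,255,0))
dr([(-60,-80,8),(-60,60,8),(100,60,8),(100,-80,8)],(255,0,0))
dr([(-22,-28,73),(28,-28,73)],(0,255,255))
cv2.imwrite("pics/ov.png",v)
E
```

```text
O [0.53037258 0.14145056] sq [0.52302087 0.14736262 0.062     ]
```

View pics/ov.png

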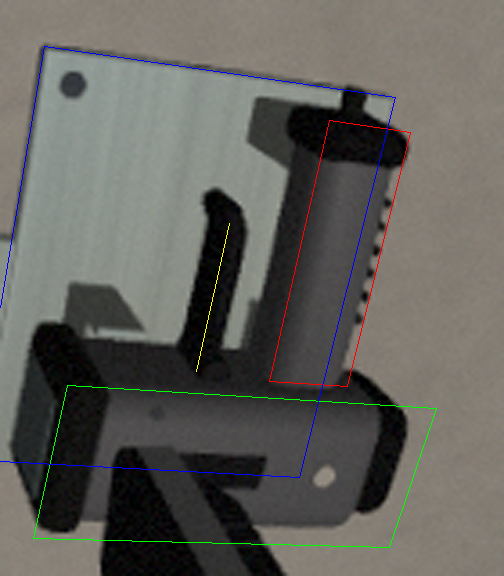

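The base outline fits exactly, but the raised parts look shifted. They are rounded, so their silhouettes shouldn't match flat outlines. I'll check numerically with the camera straight above, where height doesn't matter.

```bash
python3 - <<'E'
from h import *
a=np.radians(-6.8);Rz=np.array([[np.cos(a),-np.sin(a)],[np.sin(a),np.cos(a)]])
O=np.array([.53037,.14145])
# nadir over cap
def go(x,y):
    robot.line_to([x,y,.33],vel=.25,rotation=[180,0,180]);robot.pause(.3)
    c=robot.get_calibration("wrist");f=robot.grab_frame("wrist");print("cam",ray(c,"wrist",(280,215))[0].round(4),robot.observe()["time"]);return c,f
c,f=go(.638,-.0855);cv2.imwrite("pics/n1.png",f)
x,y=proj(c,"wrist",[[.5584,-.0855,.118]])[0].astype(int);b=f[max(y-50,0):y+50,x-50:x+50].astype(int)
ys,xs=np.where((b[:,:,0]>b[:,:,2]+14)&(b[:,:,0]>b[:,:,1]+14))
for z in(.106,.118):print("cap",len(xs),np.ptp(xs),np.ptp(ys),onz(c,"wrist",(xs.mean()+x-50,ys.mean()+max(y-50,0)),z)[0])
c,f=go(.603,.147);cv2.imwrite("pics/n2.png",f)
g=cv2.cvtColor(f,cv2.COLOR_BGR2GRAY).astype(np.float32)
def prof(P):
    q=proj(c,"wrist",P).astype(np.float32);return cv2.remap(g,q[:,0],q[:,1],cv2.INTER_LINEAR).ravel().astype(int)
ss=np.arange(-50,46,2)
for sx in(-16,-8,0):
    P=np.array([np.r_[O+Rz@np.array([sx,s])/1e3,.065] for s in ss]);print(sx,[f"{s}:{v}" for s,v in zip(ss,prof(P))])
sx=np.arange(-80,40,2)
for y in(-24,12): 
    P=np.array([np.r_[O+Rz@np.array([s,y])/1e3,.07] for s in sx]);print("y",y,[f"{s}:{v}" for s,v in zip(sx,prof(P))])
E
```

```text
cam [ 0.5569 -0.0843  0.4012] 15.9167
cap 1061 36 35 [ 0.558468   -0.08451484  0.106     ]
cap 1061 36 35 [ 0.55840246 -0.08450423  0.118     ]
cam [0.5225 0.1472 0.4006] 17.3583
-16 ['-50:134', '-48:135', '-46:136', '-44:142', '-42:134', '-40:137', '-38:137', '-36:135', '-34:139', '-32:141', '-30:138', '-28:43', '-26:14', '-24:29', '-22:8', '-20:47', '-18:127', '-16:137', '-14:140', '-12:140', '-10:141', '-8:141', '-6:135', '-4:140', '-2:36', '0:52', '2:61', '4:65', '6:70', '8:73', '10:78', '12:80', '14:80', '16:82', '18:83', '20:77', '22:76', '24:70', '26:60', '28:120', '30:144', '32:147', '34:146', '36:144', '38:145', '40:145', '42:143', '44:145']
-8 ['-50:134', '-48:136', '-46:138', '-44:142', '-42:135', '-40:136', '-38:137', '-36:138', '-34:141', '-32:141', '-30:140', '-28:35', '-26:9', '-24:22', '-22:18', '-20:32', '-18:129', '-16:137', '-14:140', '-12:141', '-10:142', '-8:139', '-6:138', '-4:140', '-2:43', '0:51', '2:61', '4:65', '6:72', '8:76', '10:78', '12:81', '14:80', '16:82', '18:84', '20:80', '22:76', '24:73', '26:60', '28:128', '30:144', '32:146', '34:145', '36:146', '3
[... 1004 characters left out ...]
 '14:20', '16:23', '18:25', '20:28', '22:26', '24:13', '26:23', '28:19', '30:22', '32:39', '34:52', '36:58', '38:60']
y 12 ['-80:126', '-78:126', '-76:127', '-74:126', '-72:129', '-70:128', '-68:110', '-66:15', '-64:17', '-62:16', '-60:18', '-58:11', '-56:4', '-54:17', '-52:16', '-50:13', '-48:37', '-46:76', '-44:75', '-42:77', '-40:75', '-38:76', '-36:78', '-34:76', '-32:77', '-30:79', '-28:79', '-26:79', '-24:75', '-22:78', '-20:78', '-18:80', '-16:80', '-14:80', '-12:82', '-10:80', '-8:81', '-6:81', '-4:82', '-2:81', '0:81', '2:80', '4:78', '6:81', '8:80', '10:80', '12:77', '14:78', '16:78', '18:78', '20:80', '22:78', '24:80', '26:78', '28:71', '30:59', '32:38', '34:52', '36:59', '38:65']
```

From above, the trigger spans y -28..-19 and the grip y -3..27, as specified, and the cap is 1 mm off the ring's centre. Squeezing.

```bash
python3 - <<'E'
from h import *
S=[.5230,.1474]
robot.line_to([*S,.25],vel=.2,rotation=[180,0,173.2])
robot.line_to([*S,.16],vel=.15);g=robot.line_to([*S,.116],vel=.06,guard=6)
def st(t):
    o=robot.observe();print(t,round(o["time"],2),o["tool_pos"].round(4) if hasattr(o["tool_pos"],'round') else o["tool_pos"],np.round(o["ft_force"],1),o["gripper_width"],o["gripper_force"])
st(g)
if g: raise SystemExit
for w in(.056,.048,.044,.041):
    robot.set_gripper(w);st(w)
robot.pause(1.2);st("held")
E
```

```text
False 19.71 [0.5232 0.1474 0.1163] [ 1.  -0.9 -0.5] 0.08516193177737298 0.0
0.056 20.11 [0.5232 0.1462 0.1168] [-3.3 -8.3  5.8] 0.05598277038599888 4.256129334680736
0.048 20.36 [0.5232 0.1458 0.117 ] [ -4.8 -11.6   8.4] 0.048316087617242987 5.9476894699037075
0.044 20.57 [0.5232 0.1459 0.1174] [-5.9 -8.5 10.6] 0.04489126800924213 55.523109287023544
0.041 20.79 [0.5232 0.1459 0.1173] [-6.9 -8.3 11.3] 0.04486015285028705 58.31247121095657
held 21.99 [0.5232 0.1459 0.1174] [-6.1 -8.7 10.6] 0.04475836695030179 58.31896975636482
```

The fingers stopped at 44.8 mm with 58 N on the pads, so the trigger is home against the grip, and it was held over a second. Next I release, back off and check.

```bash
python3 - <<'E'
from h import *
robot.set_gripper(.085);robot.pause(.4)
o=robot.observe();print(o["gripper_width"],np.round(o["ft_force"],1))
robot.line_to([.523,.1474,.25],vel=.12)
a=np.radians(-6.8);Rz=np.array([[np.cos(a),-np.sin(a)],[np.sin(a),np.cos(a)]]);O=np.array([.53037,.14145])
robot.line_to([.603,.147,.33],vel=.2,rotation=[180,0,180]);robot.pause(.3)
c=robot.get_calibration("wrist");f=robot.grab_frame("wrist");g=cv2.cvtColor(f,cv2.COLOR_BGR2GRAY).astype(np.float32)
ss=np.arange(-34,-10,2)
q=proj(c,"wrist",np.array([np.r_[O+Rz@np.array([-16,s])/1e3,.065] for s in ss])).astype(np.float32)
print([f"{s}:{int(v)}" for s,v in zip(ss,cv2.remap(g,q[:,0],q[:,1],1).ravel())])
t0=cv2.imread("pics/n2.png");d=cv2.absdiff(f,t0).max(2);print("changed px",(d>40).sum())
# look at the label from the +y side (low, camera at side)
robot.line_to([.43,.03,.30],vel=.25,rotation=[180,0,180]);robot.pause(.2)
c=robot.get_calibration("wrist");f=robot.grab_frame("wrist");cv2.imwrite("pics/e.png",f)
C=np.array([.5584,-.0845]);gr=cv2.cvtColor(f,cv2.COLOR_BGR2GRAY).astype(np.float32)
print("cam",ray(c,"wrist",(280,215))[0].round(3))
th=np.arange(20,150,5)
for z in(.040,.045,.058,.048,.053):
    P=np.array([[C[0]+.0285*np.cos(np.radians(t)),C[1]+.0285*np.sin(np.radians(t)),z] for t in th])
    q=proj(c,"wrist",P).astype(np.float32);print(z,dict(zip(th.tolist(),cv2.remap(gr,q[:,0],q[:,1],1).ravel().astype(int).tolist())))
b=f.astype(int);m=((b[:,:,0]>b[:,:,2]+14)&(b[:,:,0]>b[:,:,1]+14)).astype(np.uint8)
x,y=proj(c,"wrist",[[.5584,-.0845,.11]])[0].astype(int);ys,xs=np.where(m[y-30:y+30,x-30:x+30]);print("cap",onz(c,"wrist",(xs.mean()+x-30,ys.mean()+y-30),.11)[0])
print(robot.observe()["time"])
E
```

```text
0.08486148934794661 [-0.9  0.6  0.6]
['-34:140', '-32:139', '-30:139', '-28:53', '-26:14', '-24:26', '-22:16', '-20:24', '-18:135', '-16:138', '-14:140', '-12:141']
changed px 1639
cam [0.35  0.031 0.371]
0.04 {20: 127, 25: 122, 30: 120, 35: 113, 40: 97, 45: 78, 50: 78, 55: 84, 60: 108, 65: 117, 70: 114, 75: 108, 80: 102, 85: 71, 90: 63, 95: 79, 100: 78, 105: 74, 110: 76, 115: 74, 120: 70, 125: 82, 130: 88, 135: 88, 140: 85, 145: 86}
0.045 {20: 132, 25: 126, 30: 121, 35: 117, 40: 91, 45: 74, 50: 75, 55: 93, 60: 99, 65: 119, 70: 112, 75: 115, 80: 98, 85: 82, 90: 74, 95: 67, 100: 72, 105: 68, 110: 56, 115: 55, 120: 58, 125: 81, 130: 87, 135: 89, 140: 87, 145: 90}
0.058 {20: 131, 25: 131, 30: 126, 35: 122, 40: 108, 45: 98, 50: 103, 55: 105, 60: 106, 65: 101, 70: 105, 75: 111, 80: 83, 85: 73, 90: 71, 95: 65, 100: 62, 105: 62, 110: 64, 115: 67, 120: 67, 125: 112, 130: 117, 135: 117, 140: 116, 145: 115}
0.048 {20: 131, 25: 128, 30: 122, 35: 118, 40: 96, 45: 77, 50: 65, 55: 86, 60: 109, 65: 107, 70: 119, 75: 107, 80: 102, 85: 82, 90: 72, 95: 67, 100: 66, 105: 75, 110: 64, 115: 63, 120: 63, 125: 99, 130: 105, 135: 109, 140: 110, 145: 113}
0.053 {20: 132, 25: 130, 30: 124, 35: 119, 40: 94, 45: 82, 50: 84, 55: 91, 60: 97, 65: 109, 70: 108, 75: 108, 80: 94, 85: 73, 90: 65, 95: 62, 100: 59, 105: 58, 110: 56, 115: 53, 120: 68, 125: 110, 130: 119, 135: 116, 140: 115, 145: 114}
cap [nan nan nan]
26.4417<stdin>:22: RuntimeWarning: Mean of empty slice.
  ret = ret.dtype.type(ret / rcount)
```

The trigger is back at its rest position. The label's edge shows at about 122°, which puts its middle at about 80° against a target of 83°. The arm is clear, so I'm handing in.

```bash
python3 -c "
from plant import robot
print(robot.job_done())"
```

```text
the job is handed in; nothing more can be done
None
```

I handed the job in: the bottle stands on the ring about 1 mm off centre, with its label facing the window to within a few degrees. The trigger was squeezed home, held for over a second and sprang back; the verdict wasn't shown, and I didn't re-measure the jar, stopper or tape roll.

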